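# Let the brass ball out of the dispenser

### The job

With the fingertips, press down the pedal of the dispenser lane in which the brass ball waits and keep it down until the gate has let the ball roll into the catch tray; then let the pedal come all the way up so that the gate closes. Do not touch the balls with the fingers, do not work the steel ball's lever, and leave the steel ball and everything else on the bench in place.

Things in the scene. Friction and masses are not known exactly. Their poses are not given: they have to be found in the camera images.
- dispenser: fixed two-lane ball dispenser: white lanes with blue walls, dark 8 mm base 430 mm wide (y). Origin on the table under the gates, midway between the lanes; x points down the lanes to the catch tray (away from the robot), y left. Lanes at y = +35 (left) and -35 mm (right), 42 mm wide, floors falling to +x at 0.21 rad, 45 mm high at x = 0. A ball waits in each behind a red gate
- tray (a point): centre of the grey catch tray's floor, 112 mm to +x of the dispenser's origin, 4 mm above the table. Inside 102 mm (x) by 146 mm (y); side and far walls 50 mm high
- pivot_left (a point): pivot of the left steel rocking lever, between two blue cheeks 109 mm high, 115 mm to the left of the dispenser's origin, 98 mm above the table. The lever runs along y: its inner end carries the gate (a red finger 10 mm wide) 80 mm from the pivot, its outer end the pedal. Only the 8 mm base lies under the pedal
- pivot_right (a point): the same for the right lever, mirrored: 115 mm to the right
- pedal_left (a point): black pedal, 45 (x) by 40 (y) by 8 mm, on the outer end of the left lever. This point is the centre of its top face, 80 mm out from the pivot, 110 mm above the table at rest; axes as the dispenser's at rest, tilting with the lever. Pressed all the way it sinks about 37 mm
- pedal_right (a point): the same pedal on the outer end of the right lever
- lever_left (a joint): left lever, rad: 0 = at rest, gate closed; grows as the pedal is pressed, to 0.46 at the stop; the ball is free to roll out from about 0.32 and leaves within a second. A spring returns it: about 3 N on the pedal to start, 6 N fully down
- lever_right (a joint): right lever, the same
- brass_ball_center (a point): centre of the yellow-brown brass ball, 38 mm across, loose; waits 69 mm above the table in either the left or the right lane, just behind that lane's gate (21 mm to the -x side of it)
- steel_ball_center (a point): centre of the grey steel ball, 38 mm across, loose; waits in the other lane in the same way
- bearing: loose steel ball-race ring lying flat, 52 mm outside, 25 mm bore, 15 mm high; origin at the centre of its underside. Bystander, near the dispenser's rear left
- coupling: loose blue stepped shaft-coupling half standing on its 52 mm flange (18 mm high), hub 30 mm wide, 36 mm high in all; origin at the centre of its underside. Bystander, near the dispenser's rear right
- mug: loose blue mug, 80 mm wide, 90 mm high, origin at the centre of its underside. Bystander, to the robot's right
- can: loose can with a green label, 66 mm wide, 100 mm high, origin at the centre of its underside. Bystander, to the robot's left
- screwdriver: loose screwdriver with a red handle lying to the dispenser's left, lengthwise along its x axis, handle towards its -x; origin near its middle on the table. Bystander
- wrench: loose steel wrench lying to the dispenser's right, lengthwise along its x axis; origin near its middle on the table. Bystander

How it is judged:
On the way, in this order (a step that is already met when the one before it is completed fails the run):
1. the pedal of the brass ball's lane is pressed down by the fingers while the ball is still behind or under its gate (((y of brass_ball_center in the frame of dispenser above 0 m and x of brass_ball_center in the frame of dispenser below 0.012 m and value of joint lever_left above 0.15 rad and contact force between the fingers and lever_left_c2 above 0.5 N) or (y of brass_ball_center in the frame of dispenser below 0 m and x of brass_ball_center in the frame of dispenser below 0.012 m and value of joint lever_right above 0.15 rad and contact force between the fingers and lever_right_c2 above 0.5 N))), for 0.02 s.
2. the brass ball is in the catch tray (x of brass_ball_center in the frame of dispenser between 0.06 and 0.166 m and y of brass_ball_center in the frame of dispenser between -0.075 and 0.075 m and height (world z) of brass_ball_center below 0.04 m), for 0.2 s.
At the end, for the whole second after the job is handed in: the brass ball lies in the catch tray (it may still roll there), the steel ball waits behind its gate within 12 mm of its start, and both levers are back up (below 0.05 rad) (all of step 2 and x of steel_ball_center in the frame of dispenser between -0.05 and -0.008 m and distance of steel_ball_center from where it was at the start of the episode below 0.012 m and value of joint each of lever_left, lever_right below 0.05 rad); the robot touches nothing.
It fails at once if the steel ball's lever is worked (beyond 0.12 rad) ((y of steel_ball_center in the frame of dispenser above 0 m and value of joint lever_left above 0.12 rad) or (y of steel_ball_center in the frame of dispenser below 0 m and value of joint lever_right above 0.12 rad)).
It fails at once if a ball is touched by the fingers (contact force between the fingers and brass_ball above 0.3 N or contact force between the fingers and steel_ball above 0.3 N).
It fails at once if a ball is lifted (centre above 90 mm) (height (world z) of any of brass_ball_center, steel_ball_center above 0.09 m).
It fails at once if the steel ball leaves its place (20 mm) (distance of steel_ball_center from where it was at the start of the episode above 0.02 m).
It fails at once if a bystander is displaced (25 mm) or knocked over (distance of any of bearing, coupling, mug, can, screwdriver, wrench from where it was at the start of the episode above 0.025 m or angle between any of bearing, coupling, mug, can's own z axis and vertical above 0.5 rad).
It also fails if it takes over 32 s, if anything falls off the work surface, if the arm or the gripper's body presses on something with over 40 N, if the wrist force passes 120 N, or if a joint passes its speed limit or range.

### The arm

A 6-joint arm with a two-finger parallel gripper is mounted at the origin on the work surface. World frame = base frame: x ahead of the robot, y to its left, z up, the work surface at z = 0. Lengths are in m, angles in rad, forces in N, time in s.
With the tool pointing down it reaches from about 0.375 to 0.925 m from the base axis. Payload 5.7 kg.
Tool frame: the origin (TCP) lies midway between the tips of the shut fingers; the grasp point (between the pads) lies 19 mm behind it; z points along the fingers, x is the direction in which the jaws open and shut, and the axes are right-handed (so a half turn about z gives the same grasp; the last joint's range is limited). The gripper opens to 88 mm and grips with 3 to 60 N. Pads are 20 mm wide; open, the fingers measure 115 mm over their backs; the gripper's body (75 mm by 178 mm) begins 61 mm behind the grasp point.
Start: joints at [1.154, 0.359, 1.51, -0, 1.272, -0.115], TCP at [0.178, 0.573, 0.223] pointing down, gripper open.
Joint ranges: [-2.97, 2.97], [-1.01, 2.36], [0.21, 2.38], [-0.96, 4.11], [0.2, 2.71], [-2.98, 2.98]. Speed limits (rad/s): [2.39, 2.39, 3.14, 3.14, 3.14, 3.14].

### API

Orientations are given as a unit quaternion [x, y, z, w].
In Python, from bench import move_ptp, servo_line, goto_joints, move_gripper, sleep, inverse_kinematics, capture, PlanningError, close_job, spot_in, silhouettes, current_clock, current_joint_pos, current_qvel, current_joint_torque, current_position, current_orientation, current_force, current_torque, current_finger_gap gives the robot as it stands. Calls block until the motion is done:
- move_ptp(position, orientation): joint-space move of the TCP to a pose.
- servo_line(position, orientation=None, rate=0.15, contact_N=None): straight line of the TCP; orientation=None keeps the orientation; rate is the mean speed in m/s. With contact_N (N) it stops when the force on the tool has changed by that much, and returns True; else False.
- goto_joints(angles): joint-space move.
- move_gripper(opening): finger opening in m; the grip force is fixed at half the most; returns when the fingers have stopped.
- sleep(seconds).
- inverse_kinematics(position, orientation): joint angles nearest the present ones, or None.
- capture(name): name is "scene" or "side" or "wrist"; returns a dict with "image" (480x640x3 uint8, blue, green, red), "range_z" (480x640 float32, m along the optical axis (not along the pixel's ray), 0 where there is no reading), "intrinsics" (3x3 intrinsics, pixels), "R" (3x3) and "t" (3): a world point X has camera coordinates R X + t. Camera axes: x right, y down, z forward; pixel columns grow to the right and rows downward; lengths in m; the calibration is good to about 2 mm. The wrist camera is an equidistant fisheye: a pixel r from the principal point sees the ray r / f radians off the axis. A picture is of the moment at which its call begins.
A pose or a line that the arm cannot do raises PlanningError and nothing moves.
- close_job(): hands the job in, once; it reports no verdict.
Trained networks look in the newest picture that a camera, given by its name, has taken for a name from the list of things; names that differ only in an ending like _2 or _b are one class to them, and where a whole thing is asked for, a point or a joint stands for the part that bears it (a point fixed in the world has none). Each returns a list of dicts, best first, with "conf" (0 to 1); they miss things now and then, are a little off and sometimes report something else, mostly with a low value. They report only what shows in the picture. A call takes as long as a camera call.
- spot_in(camera, query): "xy" ([column, row] in pixels, amid what is visible of it).
- silhouettes(camera, query): "region" (480x640 bool, what is visible of it) and "xy" ([column, row] in pixels, amid what is visible of it).
Readings, each from a call of its own:
- current_clock(): time.
- current_joint_pos(): joint angles.
- current_qvel(): joint speeds.
- current_joint_torque(): joint torques, N m.
- current_position(): TCP position.
- current_orientation(): TCP orientation.
- current_force(): force on the tool from outside, world axes, zero at the start.
- current_torque(): the same for the moment, N m.
- current_finger_gap(): finger opening in m.
Only numpy, scipy, OpenCV 4.12 (cv2) and the standard library are available. Lean on these libraries where they do the work, as an engineer would, in place of code of your own. Each camera call takes 0.05 s, during which the arm holds its last target.

## Working session

There is one attempt and no reset: what is moved stays moved. The work goes in short steps, each a Python script; the robot and the scene stay as the last script left them, time stands still between calls to the robot, and variables do not carry over. Pictures are saved under pics/ and viewed, and the job is handed in when it is done.

```bash
mkdir -p pics; cat > h.py <<'E'
import numpy as np, cv2
from bench import *
def px2w(c,u,v,r=2):
    D=c["range_z"];u=int(round(u));v=int(round(v))
    p=D[max(0,v-r):v+r+1,max(0,u-r):u+r+1];p=p[p>0];z=np.median(p)
    K=c["intrinsics"];q=np.array([(u-K[0,2])/K[0,0]*z,(v-K[1,2])/K[1,1]*z,z])
    return c["R"].T@(q-c["t"])
E
python3 - <<'E'
from h import *
for n in ("scene","side"):
    c=capture(n);cv2.imwrite(f"pics/{n}0.png",c["image"])
    for q in ["dispenser","pedal_left","pedal_right","brass_ball_center","steel_ball_center","can","mug","bearing","coupling","screwdriver","wrench"]:
        for d in spot_in(n,q)[:2]: print(n,q,np.round(d["xy"]),round(d["conf"],2),np.round(px2w(c,*d["xy"]),3))
print(current_clock(),current_orientation())
E
```

```text
scene dispenser [329. 268.] 0.86 [ 0.598 -0.013  0.049]
scene pedal_left [364. 193.] 0.97 [0.503 0.155 0.1  ]
scene pedal_left [301. 251.] 0.57 [ 0.543 -0.051  0.086]
scene pedal_right [265. 295.] 0.74 [ 0.597 -0.174  0.099]
scene brass_ball_center [328. 212.] 0.4 [0.441 0.093 0.001]
scene brass_ball_center [328. 270.] 0.39 [ 0.596 -0.014  0.037]
scene steel_ball_center [176. 321.] 0.45 [ 0.494 -0.359  0.006]
scene can [328. 270.] 0.66 [ 0.596 -0.014  0.037]
scene can [455. 146.] 0.65 [0.51  0.442 0.09 ]
scene mug [114. 343.] 0.67 [ 0.462 -0.493  0.004]
scene mug [330. 268.] 0.54 [ 0.601 -0.012  0.052]
scene bearing [330. 213.] 0.8 [0.446 0.096 0.   ]
scene coupling [254. 275.] 0.64 [ 0.507 -0.16   0.033]
scene screwdriver [414. 165.] 0.82 [0.459 0.362 0.022]
scene wrench [181. 323.] 0.77 [ 0.505 -0.351  0.006]
side dispenser [357. 265.] 0.97 [ 0.581 -0.04   0.041]
side pedal_left [398. 283.] 0.57 [ 0.596 -0.18   0.109]
side pedal_left [293. 207.] 0.56 [0.506 0.159 0.105]
side pedal_right [399. 287.] 0.97 [ 0.592 -0.19   0.11 ]
side pedal_right [299. 213.] 0.35 [0.512 0.137 0.099]
side brass_ball_center [344. 266.] 0.73 [ 0.532 -0.061  0.081]
side steel_ball_center [324. 249.] 0.71 [0.516 0.008 0.083]
side can [250. 162.] 0.58 [0.493 0.44  0.076]
side can [356. 264.] 0.33 [ 0.58  -0.036  0.041]
side mug [441. 450.] 0.81 [ 0.503 -0.474  0.005]
side bearing [284. 258.] 0.6 [0.448 0.1   0.001]
side coupling [348. 318.] 0.81 [ 0.487 -0.162  0.034]
side screwdriver [251. 197.] 0.79 [0.457 0.357 0.016]
side wrench [394. 398.] 0.77 [ 0.483 -0.353  0.006]
1.2 [ 8.05367992e-01  5.92775160e-01 -6.75727928e-05  5.03596375e-05]
```

View pics/scene0.png

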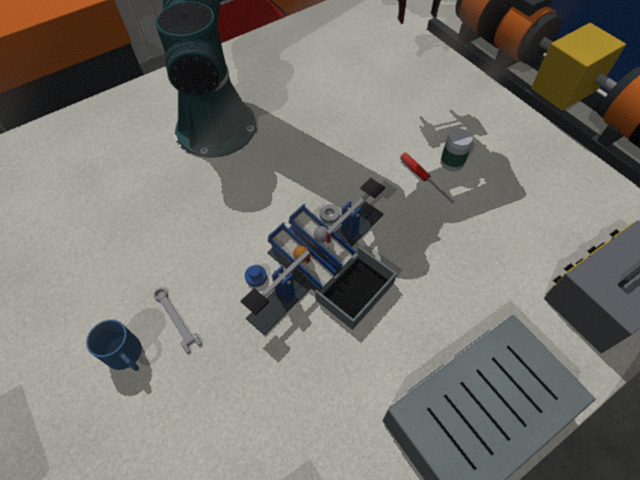

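View pics/side0.png

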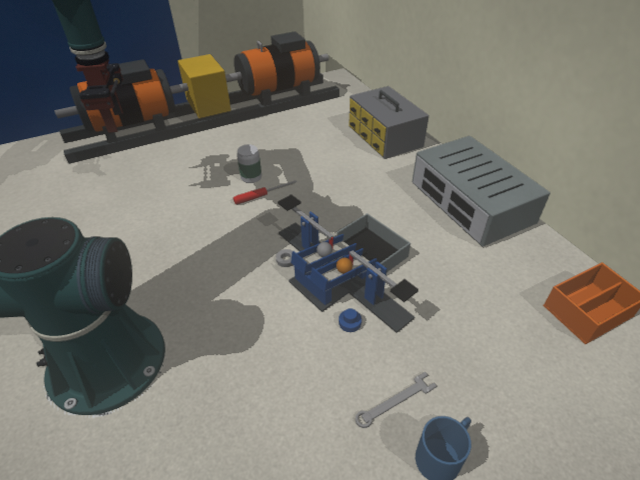

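```bash
python3 - <<'E'
from h import *
for n in ("scene","side"):
    c=capture(n);I=c["image"]
    cv2.imwrite(f"pics/{n}_z.png",cv2.resize(I[150:350,220:440],None,fx=3.0,fy=3.0,interpolation=cv2.INTER_CUBIC))
    for q in ["pedal_left","pedal_right"]:
        for d in silhouettes(n,q)[:2]:
            m=d["region"]; K=c["intrinsics"]
            v,u=np.nonzero(m&(c["range_z"]>0));z=c["range_z"][v,u]
            P=(np.stack([(u-K[0,2])/K[0,0]*z,(v-K[1,2])/K[1,1]*z,z],1)-c["t"])@c["R"]
            top=P[(P[:,2]>.104)&(P[:,2]<.117)]
            print(n,q,round(d["conf"],2),m.sum(),np.median(P,0).round(3),len(top))
            if len(top)>20:print(cv2.minAreaRect(top[:,:2].astype(np.float32)),top.mean(0).round(4))
E
```

```text
scene pedal_left 0.86 589 [0.517 0.157 0.103] 272
((0.5190678834915161, 0.11545766890048981), (0.04533657059073448, 0.17160634696483612), 14.08951473236084) [0.5044 0.176  0.109 ]
scene pedal_right 0.64 798 [ 0.587 -0.183  0.106] 421
((0.5814688205718994, -0.1335352659225464), (0.04556664079427719, 0.17771540582180023), 14.128867149353027) [ 0.5986 -0.1989  0.1094]
side pedal_left 0.77 414 [0.517 0.156 0.104] 214
((0.5171515941619873, 0.11020314693450928), (0.04473287984728813, 0.18390554189682007), 10.785284042358398) [0.5051 0.1705 0.1098]
side pedal_left 0.67 9282 [ 0.565 -0.03   0.036] 738
((0.5518437027931213, -0.009735539555549622), (0.047250896692276, 0.4331614077091217), 13.950536727905273) [ 0.5602 -0.0506  0.1093]
side pedal_right 0.58 672 [ 0.587 -0.184  0.107] 375
((0.5837358236312866, -0.13777431845664978), (0.04723385348916054, 0.16926239430904388), 13.8651762008667) [ 0.5962 -0.1956  0.1095]
```

View pics/side_z.png

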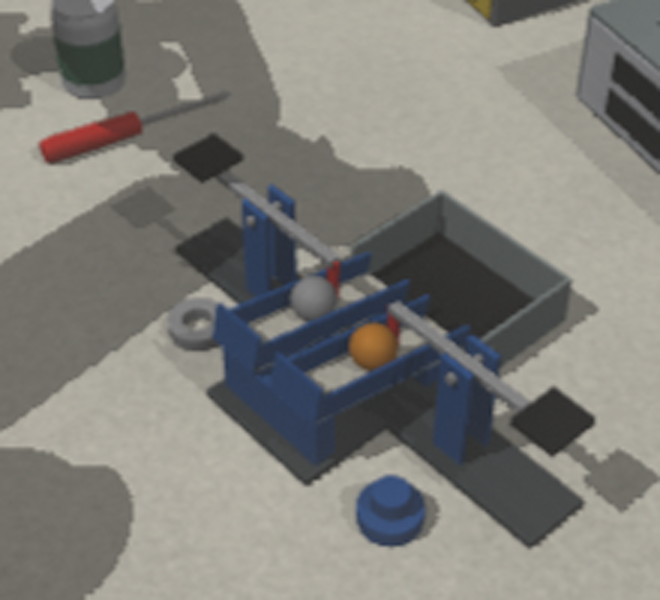

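```bash
python3 - <<'E'
from h import *
from scipy.spatial.transform import Rotation as Rn
for yaw in (0.247,0.247+np.pi):
    c,s=np.cos(yaw),np.sin(yaw);x=np.array([c,s,0]);z=np.array([0,0,-1.]);R=np.stack([x,np.cross(z,x),z],1)
    q=Rn.from_matrix(R).as_quat();print(q,inverse_kinematics([.598,-.198,.23],q),inverse_kinematics([.598,-.198,.08],q))
print(current_clock())
E
```

```text
[0.99238356 0.1231863  0.         0.        ] [-4.29339554e-01  3.95596885e-01  1.43304702e+00 -4.44089210e-16
  1.31294874e+00 -6.76339554e-01] [-4.29339554e-01  5.49717441e-01  1.58381087e+00 -4.44089210e-16
  1.00806434e+00 -6.76339554e-01]
[-0.1231863   0.99238356  0.          0.        ] [-4.29339554e-01  3.95596885e-01  1.43304702e+00 -4.44089210e-16
  1.31294874e+00  2.46525310e+00] [-4.29339554e-01  5.49717441e-01  1.58381087e+00 -4.44089210e-16
  1.00806434e+00  2.46525310e+00]
1.5
```

The zoomed side view shows the orange-brown brass ball at crop (373,345), in the right lane. The steel ball is at (313,297) in the left lane. The right pedal is at (553,420), which is the world position of about (0.598, -0.198).

```bash
python3 - <<'E'
from h import *
q=[0.99238356,0.1231863,0,0]
move_gripper(0.0)
move_ptp([.598,-.198,.23],q)
servo_line([.598,-.198,.135],rate=.12)
print(current_clock(),current_position(),current_finger_gap(),current_force())
c=capture("side");cv2.imwrite("pics/s1.png",cv2.resize(c["image"][150:350,220:440],None,fx=3,fy=3))
c=capture("scene");cv2.imwrite("pics/s2.png",cv2.resize(c["image"][150:350,220:440],None,fx=3,fy=3))
E
```

```text
6.8583 [ 0.59862443 -0.19822857  0.13570657] 0.0004901123421802288 [ 0.25264289 -0.15208497 -0.50108084]
```

View pics/s1.png

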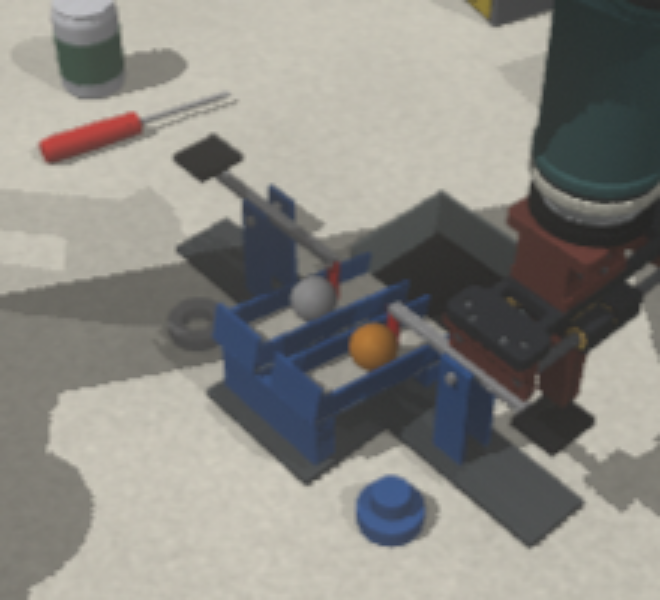

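View pics/s2.png

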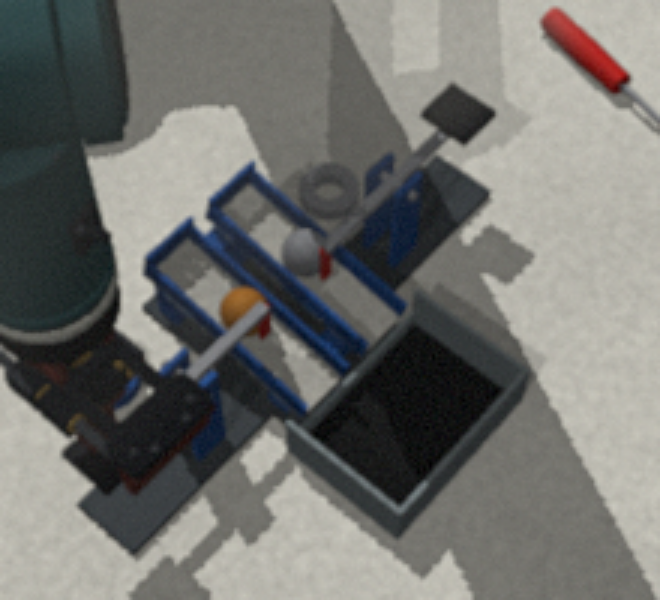

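The fingers are over the right pedal, at crop (560,395) in the side view. The body is clear of the lever and both balls are still waiting. Now I'll press.

```bash
python3 - <<'E'
from h import *
hit=servo_line([.598,-.198,.081],rate=.05,contact_N=14)
print(hit,current_clock(),current_position(),current_force())
sleep(1.0)
print(current_force(),current_position())
c=capture("side");cv2.imwrite("pics/s3.png",cv2.resize(c["image"][150:350,220:440],None,fx=3,fy=3))
c=capture("scene");cv2.imwrite("pics/s4.png",cv2.resize(c["image"][150:350,220:440],None,fx=3,fy=3))
E
```

```text
False 8.1917 [ 0.59785924 -0.19710093  0.0808893 ] [-1.20610897  1.09258642  6.64265408]
[-0.58022149  1.52674627  6.66235147] [ 0.59783283 -0.19714743  0.08093523]
```

View pics/s3.png

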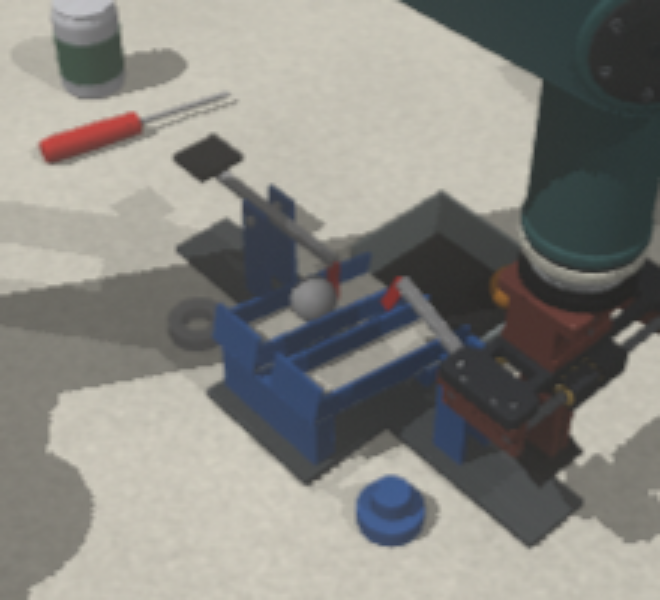

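View pics/s4.png

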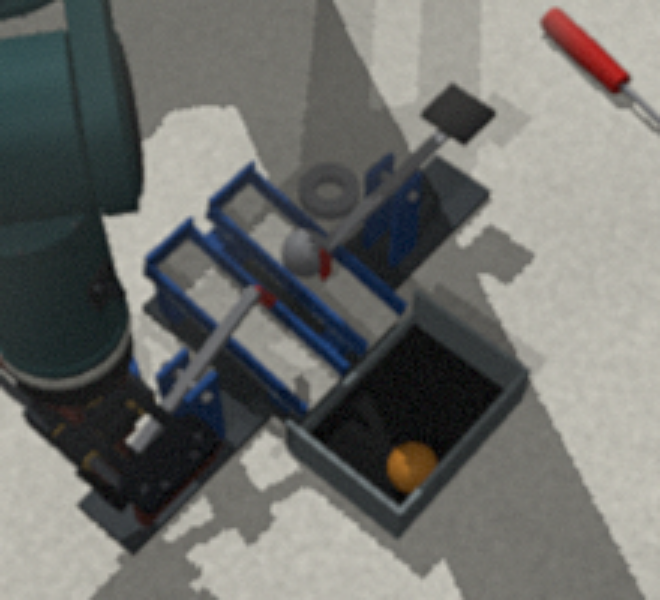

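The gate is raised and the brass ball is in the tray, at crop (412,467) in the scene view. The steel ball has not moved. Next I'll release the pedal slowly and retreat.

```bash
python3 - <<'E'
from h import *
servo_line([.598,-.198,.125],rate=.05)
servo_line([.598,-.198,.23],rate=.12)
sleep(.5)
print(current_clock(),current_force())
c=capture("side");cv2.imwrite("pics/s5.png",cv2.resize(c["image"][150:350,220:440],None,fx=3,fy=3))
c=capture("scene");cv2.imwrite("pics/s6.png",cv2.resize(c["image"][150:350,220:440],None,fx=3,fy=3))
for d in spot_in("scene","brass_ball_center")[:2]:
  p=px2w(c,*d["xy"]);e=p[:2]-[.5505,-.0105];y=.247
  print(d,p,e@[np.cos(y),np.sin(y)],e@[-np.sin(y),np.cos(y)])
E
```

```text
11.85 [-1.03198143 -0.0504598   0.56754719]
{'xy': [357.3, 304.6], 'conf': 0.68} [ 0.70452513 -0.01234564  0.03896783] 0.14889925735468082 -0.0394481755574397
```

View pics/s5.png

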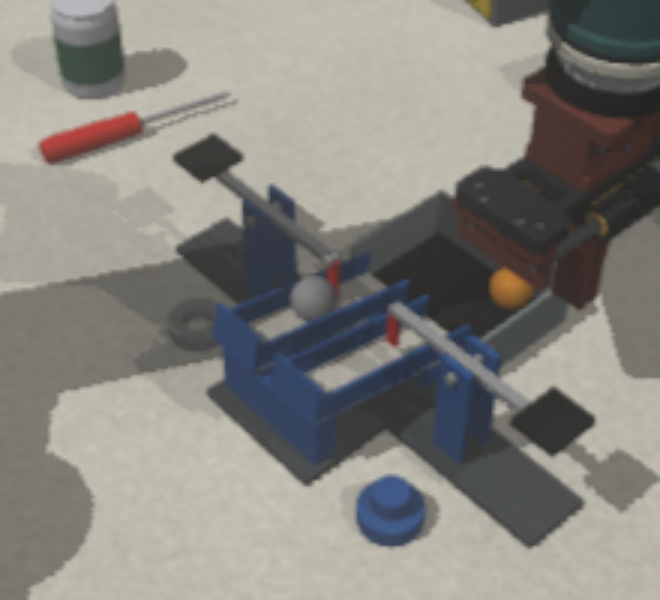

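View pics/s6.png

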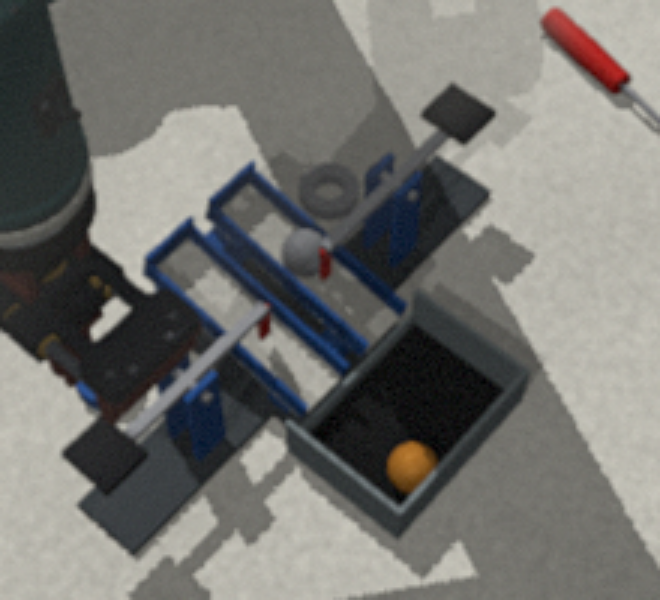

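Both views show the right pedal back up (side crop (553,420), the same as at the start) and the gate closed. The brass ball rests in the tray, the steel ball is in place, and the arm is clear.

```bash
python3 -c "
from bench import *
close_job()"
```

```text
the job is handed in; nothing more can be done
```

The brass ball is in the catch tray and the job is handed in; `close_job()` gives no verdict.

**What I did:** The brass ball was waiting in the right lane. With the fingers shut, I pressed the right pedal to about 81 mm tip height, where the force was about 6.7 N. I held it just over 1 s while the ball rolled out, then released it slowly and backed off to 230 mm above the table. The clock read about 12 s at hand-in.

**Last checks:**
- **Brass ball:** it lies in the tray at about x = 149 mm, y = -39 mm in the dispenser frame. These come from the visible surface, so they are a few millimetres off its centre.
- **Levers:** both pedals look up and the right gate is closed. I judged the lever angles from the pictures only.
- **Steel ball and bystanders:** the steel ball is still behind its gate, and the bearing, coupling, can and screwdriver show no movement. The mug and wrench were outside the cropped views, but the arm never went near them.
- **Disagreements:** none in the final checks. In the first scene picture the network gave some wrong low-confidence detections of the balls. I discarded them in favour of the side view and the pictures themselves.

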